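Stack the cat's supplies on the counter mat

ROBOT

A 6-joint arm with a two-finger parallel gripper is mounted at the origin on the work surface. World frame = base frame: x ahead of the robot, y to its left, z up, the work surface at z = 0. Lengths are in mm, angles in rad, forces in N, time in s.
With the tool pointing down it reaches from about 275 to 1000 mm from the base axis. Payload 8.4 kg.
Tool frame: the origin (TCP) lies on the centre line of the jaws, within the pads' length; the fingertips stand 25 mm ahead of it and the grasp point (between the pads) lies 6 mm ahead of it; z points along the fingers, y is the line along which they close (so a half turn about z gives the same grasp; the last joint's range is limited). The gripper opens to 85 mm and grips with 20 to 120 N. Pads are 22 mm wide; open, the fingers measure 114 mm over their backs; the gripper's body (76 mm by 85 mm) begins 54 mm behind the grasp point. The pads swing forward as they close: fully open they stand 13 mm farther back than shut.
Start: joints at [-1.109, 0.353, 1.633, -0, 1.155, -0.002], TCP at [279.593, -558.978, 256.281] pointing down, gripper open.
Joint ranges: [-2.63, 2.63], [-0.92, 2.1], [0.06, 2.66], [-1.3, 4.44], [0, 2.69], [-3.02, 3.02]. Speed limits (rad/s): [2.22, 2.22, 2.79, 3.14, 3.14, 3.14].

INTERFACE

Orientations are given as [roll, pitch, yaw] about the fixed x, y, z axes, in that order (R = Rz(yaw) Ry(pitch) Rx(roll)).
In Python, from rig import r gives the robot as it stands.
- The arm moves only by the shell command python3 -m jog 'ROWS' [FORCE]. ROWS is JSON, a list of rows, each a list of 3 entries, a list of its own where there are three numbers: the turn, a rotation vector about the tool's x, y, z in rad, then the shift along the tool's x, y, z in m, then the opening, from -1 (shut) to 1 (fully open). In form: [[[rx, ry, rz], [x, y, z], gripper], ...]. A call has 1 to 12 rows; each row shifts and turns the commanded pose from where the row before left it, along the tool's axes as they then stand; what a row does not reach is not made up. A row lasts 1/10 s, in which the tool goes at most 50 mm and 8.59 degrees, less where a joint would pass 70% of its speed; a pose out of reach is approached as far as the arm can. A call with a gripper value outside its range is refused whole. The fingers move at their own pace and stop on an object; FORCE is the grip in N (left out, the last holds). Time passes only in rows, so rows that do not move let the fingers close. It gives the time, the measured TCP pose, the force, the opening and the grip force at its end, in the units of the state.
- r.sense(): the state, without advancing time (a new reading comes with each control period).
- r.grab_frame(name): name is "scene" or "top"; returns the picture (384x512x3 uint8, red, green, blue); there is no depth.
- r.camera_params(name): a dict with "fx", "fy", "cx", "cy" (pixels), "rvec" (rotation vector, rad) and "tvec" (3), from world to camera coordinates, as OpenCV has them. Camera axes: x right, y down, z forward; pixel columns grow to the right and rows downward; lengths in mm; the calibration is good to about 2 mm. A picture is of the moment at which its call begins. camera_params takes no time and is no camera call.
- r.sign_off(): hands the job in; it is judged then, once.
The state is a dict: "clock": time; "qpos": joint angles; "qvel": joint speeds; "joint_efforts": joint torques, N m; "eef_pos": TCP position; "tcp_rot": TCP orientation; "contact_force": force on the tool from outside, world axes, zero at the start; "wrist_torque": the same for the moment, N m; "opening": opening from 0.0 (shut) to 1.0 (fully open); "grasp_force": force on a finger pad.
Only numpy, scipy, OpenCV 4.12 (cv2) and the standard library are available. Lean on these libraries where they do the work, as an engineer would, in place of code of your own. Each camera call takes 0.05 s, during which the arm holds its last target. There are 200 camera calls.

TASK

Tidy the cat's supplies into one stable tower on the slate-blue mat, widest base first: the cream lidded dish, then the green carton, then the steel canister, which stands on the riser inside the plywood feeding hood and has to come out through its round port. Centre each piece on what is under it, with the long sides of dish and carton along the mat's long side, set the pieces down upright without dropping them, and leave the other things on the counter where they are.

Things in the scene. Friction and masses are not known exactly. Their poses are not given: they have to be found in the camera images.
- dish: loose closed dish in cream enamel, one rigid piece like a butter dish: flat foot plate 160 x 100 x 8 mm, on it a centred block-shaped cover 136 x 58 mm with a flat top 54 mm above the underside; about 0.45 kg. Origin: centre of the underside; x along the long side, y across the 58 mm (grip the cover there), z up.
- dish_top (a point): centre of the dish's flat top, 54 mm above its underside.
- carton: loose green box with a paper band, 100 (x) x 58 (y) x 50 (z) mm, rigid, about 0.2 kg. Origin: centre of the underside; z up.
- carton_top (a point): centre of the carton's flat top, 50 mm above its underside.
- canister: loose closed stainless canister, plain upright cylinder 58 mm in diameter, 70 mm high, about 0.25 kg, standing upright on the riser inside the hood. Origin: centre of the underside; z up.
- mat: slate-blue mat fixed to the counter, 180 (x) x 120 (y) x 3 mm. Origin: centre of the underside, on the counter; x along its long side.
- hood: fixed plywood feeding hood, 210 deep (x) x 220 mm wide (y), 8 mm walls, closed but for the port. Front wall (-x, robot side) 55 mm high, back wall 200 mm; between them a 35 degree slope with a round 170 mm port. Inside, a riser 72 mm across, 44 mm high, axis at x = 34, y = 0 mm, carries the canister (within 10 mm of centre). Origin: centre of the underside; z up.
- port (a point): centre of the round port, on the outer face of the sloping front, 135 mm above the counter; axes as the hood. The port axis, pointing inwards, is (sin 35 deg, 0, -cos 35 deg) in the hood axes and meets the middle of a centred canister about 68 mm behind this point.
- shampoo: bystander: blue plastic bottle, 56 mm in diameter, 170 mm tall, loose. Origin: centre of the underside.
- bowl: bystander: cream enamel bowl, 130 mm across, 50 mm high, loose. Origin: centre of the underside.
- pillpot: bystander: amber jar, 46 mm in diameter, 75 mm tall, loose. Origin: centre of the underside.
- brush: bystander: grooming brush 150 mm long, lying, loose. Origin: about its middle, on the counter.
- jar: bystander: green glass jar, 70 mm in diameter, 100 mm tall, loose. Origin: centre of the underside.
- clicker: bystander: red training clicker 70 x 35 x 20 mm, loose. Origin: centre of the underside.
Mind the look-alikes: they are no part of the job. What is shaped like the dish but purple or turquoise is not meant. Leave any pink look-alike of the canister alone.

How it is judged (in metres and radians):
On the way, in this order (a step that is already met when the one before it is completed fails the run):
1. the dish stands on the mat, centred and in line with it, let go (horizontal distance between dish and mat below 0.025 m and angle between dish's own z axis and vertical below 0.07 rad and linear speed of dish below 0.03 m/s and contact force between the fingers and dish below 0.1 N and z of dish in the frame of mat below 0.009 m and angle between the x axis of dish and the x axis of mat, either way round below 0.22 rad), for 0.2 s.
2. the carton stands on the dish, centred and in line with it, let go (horizontal distance between carton and dish_top below 0.02 m and angle between carton's own z axis and vertical below 0.07 rad and linear speed of carton below 0.03 m/s and contact force between the fingers and carton below 0.1 N and distance between carton and dish_top below 0.021 m and angle between the x axis of carton and the x axis of dish, either way round below 0.22 rad and contact force between carton and dish above 0.3 N), for 0.2 s.
3. the canister stands upright on the carton, centred, let go (horizontal distance between canister and carton_top below 0.02 m and angle between canister's own z axis and vertical below 0.07 rad and linear speed of canister below 0.03 m/s and contact force between the fingers and canister below 0.1 N and distance between canister and carton_top below 0.021 m and contact force between canister and carton above 0.3 N), for 0.2 s.
At the end, for the whole second after the job is handed in: The dish stands on the mat (centres within 25 mm, long axes within about 12 degrees), the carton on the dish (within 20 mm and 12 degrees), the canister on the carton (within 20 mm), all upright within 4 degrees, released and at rest (all of step 1 and all of step 2 and all of step 3); the robot touches nothing.
It fails at once if another thing on the counter is shifted by more than 3 cm or tipped (distance of any of shampoo, bowl, pillpot, brush, jar, clicker from where it was at the start of the episode above 0.03 m or angle between any of shampoo, bowl, pillpot, brush, jar, clicker's own z axis and vertical above 0.4 rad).
It fails at once if the dish is dropped (falls freely from more than about 2 cm) (linear speed of dish above 0.65 m/s and contact force between the fingers and dish below 0.05 N).
It fails at once if the carton is dropped (falls freely from more than about 2 cm) (linear speed of carton above 0.65 m/s and contact force between the fingers and carton below 0.05 N).
It fails at once if the canister is dropped (falls freely from more than about 2 cm) (linear speed of canister above 0.65 m/s and contact force between the fingers and canister below 0.05 N).
It also fails if it takes over 69 s, if anything falls off the work surface, if the arm or the gripper's body presses on something with over 40 N, if the wrist force passes 120 N, or if a joint passes its speed limit or range.

## Working session

There is one attempt and no reset: what is moved stays moved. The work goes in short steps, Python scripts to look and compute and a shell command to move; the robot and the scene stay as the last step left them, time stands still between calls to the robot, and variables do not carry over. Pictures are saved under pics/ and viewed, at most 10 in all, crops included, and the job is handed in when it is done.

```bash
mkdir -p pics; ls; python3 - <<'E'
from rig import r
import cv2
print(r.sense())
for n in("scene","top"):
    print(n,r.camera_params(n)); cv2.imwrite(f"pics/{n}0.png",cv2.resize(r.grab_frame(n)[:,:,::-1],(800,600),interpolation=cv2.INTER_CUBIC))
E
```

```text
pics
{'clock': 0.0, 'qpos': array([-1.10939740e+00,  3.53655310e-01,  1.63413848e+00, -1.00493243e-05,
        1.15520153e+00, -2.43296826e-03]), 'qvel': array([ 1.28692896e-03, -9.94928472e-04, -5.45753433e-04,  7.59957318e-04,
        7.58263131e-05,  1.02818998e-03]), 'joint_efforts': array([-3.68285109e-04, -6.05257559e+01, -3.42063260e+01, -6.59568127e-05,
        9.59810510e-03,  7.72760177e-05]), 'eef_pos': array([ 279.39249079, -558.57779896,  255.55532532]), 'tcp_rot': array([-3.14018997e+00,  5.77551404e-06,  4.63835964e-01]), 'contact_force': array([-0.16279297,  0.11261022, -0.31852519]), 'wrist_torque': array([ 0.01111807,  0.01091518, -0.00413811]), 'grasp_force': 0.0, 'opening': 1.0026403580919532}
scene {'fx': 362.59408082324586, 'fy': 362.59408082324586, 'cx': 252.86195600787562, 'cy': 194.2366995490621, 'rvec': array([ 1.67236741,  1.61388507, -0.83679972]), 'tvec': array([  19.61226633, -176.1267747 , 1545.48948096])}
top {'fx': 352.5319562516422, 'fy': 352.5319562516422, 'cx': 252.24857360225585, 'cy': 194.37708198937722, 'rvec': array([ 2.15782668, -2.20412319,  0.13439024]), 'tvec': array([ -33.08788597,  514.550667  , 1148.89702186])}
```

View pics/scene0.png

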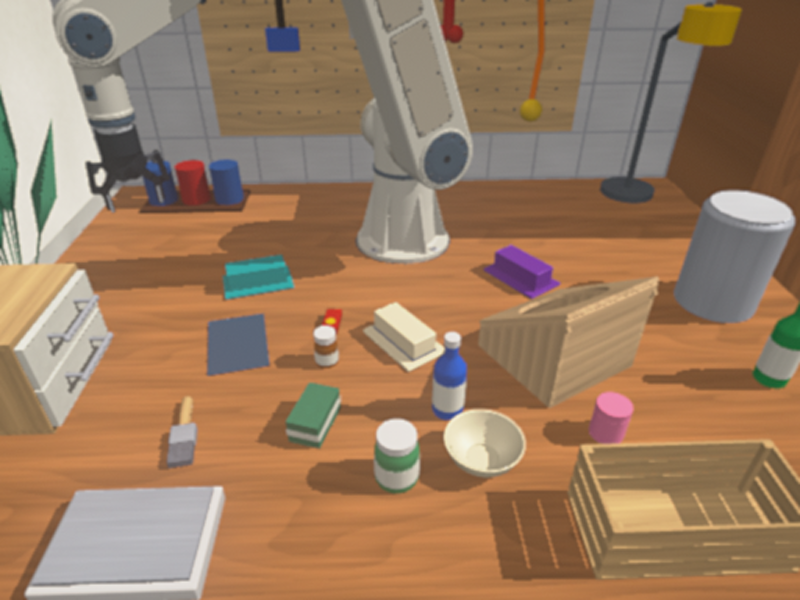

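View pics/top0.png

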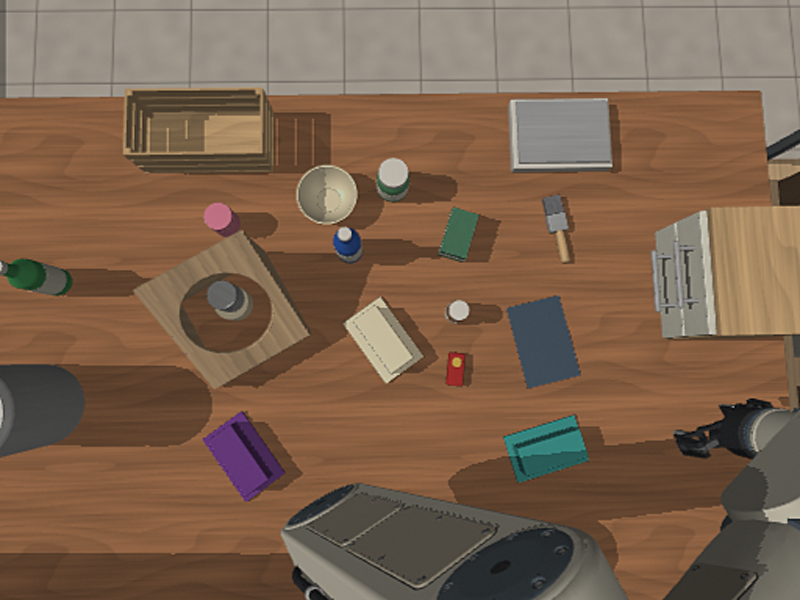

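The top view (800x600) shows the dish at about (383,340), carton (459,234), mat (544,342), and canister at (228,298) through the hood's port. In the scene view they are at dish (404,335), carton (314,414) and mat (238,344), and the canister is hidden. I'll enlarge these areas to measure them.

```bash
python3 - <<'E'
from rig import r
import cv2
def crop(n,f,c0,r0,w,h,s,grid=20):
    I=r.grab_frame(n)[r0:r0+h,c0:c0+w,::-1]
    I=cv2.resize(I,None,fx=s,fy=s,interpolation=cv2.INTER_CUBIC)
    for c in range((c0//grid+1)*grid,c0+w,grid): cv2.line(I,(int((c-c0)*s),0),(int((c-c0)*s),6),(0,0,255),1); cv2.putText(I,str(c),(int((c-c0)*s)-10,18),0,.4,(255,255,255),1)
    for q in range((r0//grid+1)*grid,r0+h,grid): cv2.line(I,(0,int((q-r0)*s)),(6,int((q-r0)*s)),(0,0,255),1); cv2.putText(I,str(q),(8,int((q-r0)*s)+4),0,.4,(255,255,255),1)
    cv2.imwrite(f,I)
crop("top","pics/c1.png",215,125,160,120,5)
crop("scene","pics/c2.png",125,180,160,110,5)
crop("top","pics/c3.png",80,140,125,115,5)
E
```

```text
(no output)
```

View pics/c1.png

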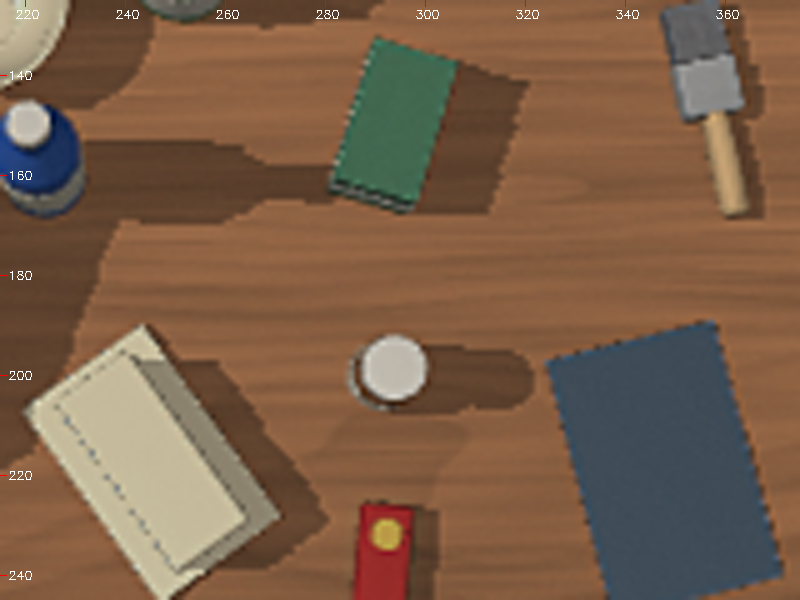

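View pics/c2.png

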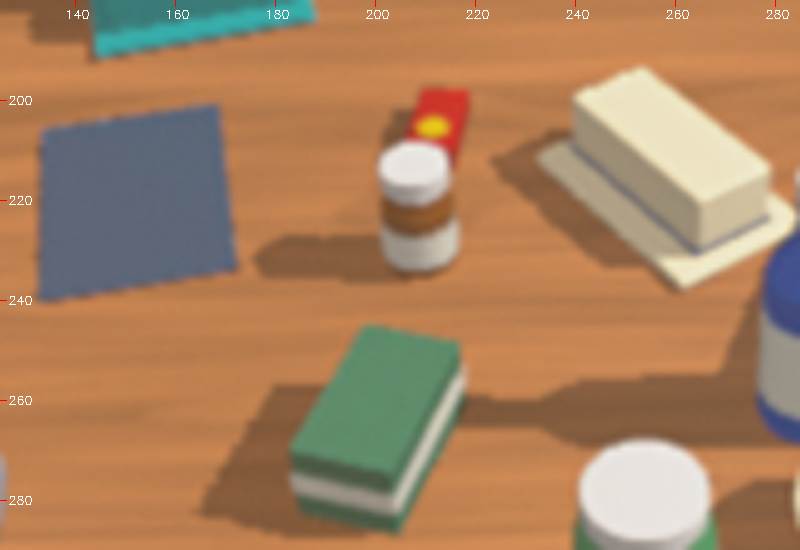

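View pics/c3.png

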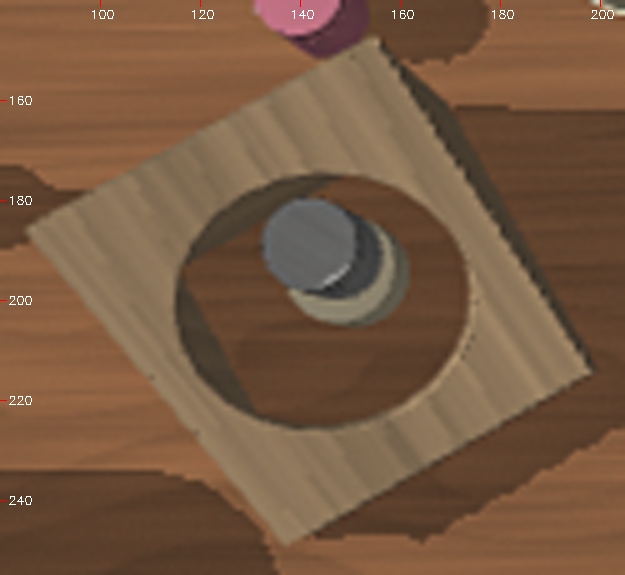

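The crops give sharp corners, in enlarged pixels: mat (548,362) (715,322) (782,576), carton top (376,38) (457,64) (413,203) (332,184), dish top (125,352) (52,400) (178,571) (245,518), hood slope corners, and the canister top at (309,245). Next I triangulate them.

```bash
cat > h.py <<'E'
from rig import r
import numpy as np, cv2
from scipy.optimize import least_squares
from scipy.spatial.transform import Rotation as R
P={n:r.camera_params(n) for n in("scene","top")}
def K(p): return np.array([[p['fx'],0,p['cx']],[0,p['fy'],p['cy']],[0,0,1]])
def proj(n,X):
    p=P[n]; return cv2.projectPoints(np.float64(X).reshape(-1,3),p['rvec'],p['tvec'],K(p),None)[0].reshape(-1,2)
def px(pts,off): return (np.float64(pts)+.5)/5-.5+np.array(off)
def tri(a,b):
    M=[K(p)@np.c_[R.from_rotvec(p['rvec']).as_matrix(),p['tvec']] for p in (P['top'],P['scene'])]
    X=cv2.triangulatePoints(M[0],M[1],np.float64(a).T,np.float64(b).T); return (X[:3]/X[3]).T
def onz(n,uv,z):
    p=P[n];Rm=R.from_rotvec(p['rvec']).as_matrix();c=-Rm.T@p['tvec']
    d=(Rm.T@np.linalg.inv(K(p))@np.c_[uv,np.ones(len(uv))].T).T
    return c+d*((z-c[2])/d[:,2])[:,None]
E
python3 - <<'E'
from h import *
np.set_printoptions(precision=1,suppress=True)
T=(215,125);S=(125,180)
q={'carton':([(376,38),(457,64),(413,203),(332,184)],[(395,474),(290,450),(367,325),(461,345)]),
'dish':([(125,352),(52,400),(178,571),(245,518)],[(700,205),(770,167),(643,67),(573,97)]),
'mat':([(548,362),(715,322),(782,576),(615,616)],[(237,268),(38,301),(40,130),(218,105)])}
for k,(a,b) in q.items():
    X=tri(px(a,T),px(b,S)); print(k,X.mean(0)); 
    for j in range(4):
        d=X[j]-X[j-1]; print('  edge',np.linalg.norm(d),np.degrees(np.arctan2(d[1],d[0]))%180,X[j])
H=px([(25,232),(378,38),(592,372),(287,545)],(80,140))
c=px([(309,245)],(80,140))
L=np.array([[105,110,200],[105,-110,200],[-105,-110,55],[-105,110,55]])
def f(v):
    X=L.copy().astype(float);Rz=R.from_euler('z',v[2]).as_matrix();X=X@Rz.T+[v[0],v[1],0];return (proj('top',X)-H).ravel()
s=least_squares(f,[600,300,.5]);print('hood',s.x,np.degrees(s.x[2]),s.fun)
Rz=R.from_euler('z',s.x[2]).as_matrix(); o=np.r_[s.x[:2],0]
print('port',o+Rz@[9,0,135],proj('top',o+Rz@[9,0,135]),'riser',o+Rz@[34,0,44],'can',onz('top',c,114))
print(proj('scene',o+(L@Rz.T))*1.5625)
for n,uv,z in(('shampoo',(347,234),170),('clicker',(456,370),20),('pill',(458,310),75),('pink',(218,216),70),('bowl',(327,195),50)): print(n,onz('top',np.array([uv])/1.5625,z))
E
```

```text
carton [ 661.1 -183.8   44.5]
  edge 102.33902301731146 162.68612988626575 [ 718.1 -172.    45.9]
  edge 57.90198565909822 71.28160407433059 [ 699.5 -226.9   45.6]
  edge 98.81710267074733 161.03732209486034 [ 606.1 -194.8   45. ]
  edge 55.18792904325606 74.82261892575366 [ 620.5 -141.6   41.5]
dish [439.6 -16.7  50. ]
  edge 133.64431645887427 34.74170435491232 [510.4  -1.7  47.5]
  edge 55.992811581082535 123.48334615858005 [479.6  44.9  51.2]
  edge 135.93129009599446 34.58075244324027 [367.7 -32.3  50.5]
  edge 56.24929961062013 125.8615786147644 [400.6 -77.8  50.9]
mat [ 428.2 -367.3   -1.1]
  edge 177.28782579301247 12.512101788295825 [ 502.4 -289.7   -0.8]
  edge 119.57096917999334 102.20525469932245 [ 527.6 -406.6   -1.3]
  edge 178.20751886328543 12.393539735909286 [ 353.6 -444.8   -1.5]
  edge 119.21070626741475 101.76245932157089 [ 329.3 -328.1   -1. ]
hood [490.8 281.6   0.5] 28.872843259226222 [ 1.  -0.  -0.5  0.6 -0.5 -0.3 -0.1 -0.2]
port [498.6 286.  135. ] [[143.2 198. ]] riser [520.5 298.1  44. ] can [[529.6 297.6 114. ]]
[[656.5 279.6]
 [566.  317.7]
 [478.7 321.9]
 [558.8 290.5]]
shampoo [[633.6  45.7 170. ]]
clicker [[ 370.2 -172.4   20. ]]
pill [[ 493.3 -173.2   75. ]]
pink [[699.3 317.9  70. ]]
bowl [[746.5  94.1  50. ]]
```

Triangulated sizes match the text: dish top 135x56, carton 100x57, mat 178x119. All heights come out about 4 mm low, so that is a common bias and I'll use the text's heights. The hood fit leaves under 1 px residual. The canister is about 9 mm off the riser axis. Next is a small planner that prints the deltas to go.

```bash
cat > plan.py <<'E'
import sys
from h import *
# target: x y z (mm) yaw_deg tilt_deg ; tool z = Rz(yaw)*(sin tilt,0,-cos tilt), tool x in the tilt plane
a=list(map(float,sys.argv[1:]));x,y,z,yaw=a[:4];t=a[4] if len(a)>4 else 0
s=r.sense();Rc=R.from_euler('xyz',s['tcp_rot'])
Rt=R.from_euler('z',yaw,degrees=True)*R.from_euler('y',-t,degrees=True)*R.from_euler('x',180,degrees=True)
d=(np.array([x,y,z])-s['eef_pos'])/1000
np.set_printoptions(precision=4,suppress=True)
print('toolz target',Rt.apply([0,0,1]),'pos',s['eef_pos'],'q',s['qpos'],'t',round(s['clock'],2),'op',round(s['opening'],3),'gf',round(s['grasp_force'],1))
print('turn',(Rc.inv()*Rt).as_rotvec(),'shift now-frame',Rc.inv().apply(d),'shift target-frame',Rt.inv().apply(d))
E
python3 plan.py 440 -17 150 34.7
```

```text
toolz target [ 0. -0. -1.] pos [ 279.5028 -558.7949  255.9357] q [-1.1094  0.3533  1.6337  0.      1.1552 -0.0024] t 0.25 op 1.004 gf 0.0
turn [-0.0007 -0.     -0.1418] shift now-frame [ 0.3859 -0.4127  0.1062] shift target-frame [ 0.4404 -0.3541  0.1059]
```

```bash
python3 -m jog '[[[0,0,-0.142],[0,0,0],1],[[0,0,0],[0.038,-0.031,0.009],1],[[0,0,0],[0.038,-0.031,0.009],1],[[0,0,0],[0.038,-0.031,0.009],1],[[0,0,0],[0.038,-0.031,0.009],1],[[0,0,0],[0.038,-0.031,0.009],1],[[0,0,0],[0.038,-0.031,0.009],1],[[0,0,0],[0.038,-0.031,0.009],1],[[0,0,0],[0.038,-0.031,0.009],1],[[0,0,0],[0.038,-0.031,0.009],1],[[0,0,0],[0.038,-0.031,0.009],1],[[0,0,0],[0.02,-0.013,0.007],1]]' 40; python3 plan.py 440 -17 100 34.7
```

```text
clock: 1.45
eef_pos: [424.6, -62.7, 159.0]
tcp_rot: [-3.141, -0.0, 0.608]
contact_force: [0.5, 0.4, -0.3]
opening: 0.997
grasp_force: 0.0
toolz target [ 0. -0. -1.] pos [424.6451 -62.6562 158.983 ] q [-0.1504  0.1825  2.1268  0.0007  0.8324  0.8123] t 1.45 op 0.997 gf 0.0
turn [-0.0004 -0.0003  0.002 ] shift now-frame [ 0.0387 -0.0287  0.059 ] shift target-frame [ 0.0386 -0.0288  0.059 ]
```

```bash
python3 -m jog '[[[0,0,0],[0.0195,-0.0145,0.0295],1],[[0,0,0],[0.0195,-0.0145,0.0295],1],[[0,0,0],[0,0,0],1],[[0,0,0],[0,0,0],1]]'; python3 plan.py 440 -17 46 34.7
```

```text
clock: 1.85
eef_pos: [439.6, -19.3, 99.9]
tcp_rot: [-3.141, 0.001, 0.607]
contact_force: [-0.1, -0.4, 0.7]
opening: 1.002
grasp_force: 0.0
toolz target [ 0. -0. -1.] pos [439.6058 -19.341   99.9112] q [-0.0473  0.3052  2.1455 -0.0002  0.6927  0.9162] t 1.85 op 1.002 gf 0.0
turn [-0.001   0.0015  0.0018] shift now-frame [ 0.0017 -0.0016  0.0539] shift target-frame [ 0.0017 -0.0017  0.0539]
```

```bash
python3 -m jog '[[[0,0,0],[0.002,-0.002,0.018],1],[[0,0,0],[0,0,0.018],1],[[0,0,0],[0,0,0.018],1],[[0,0,0],[0,0,0],1],[[0,0,0],[0,0,0],0],[[0,0,0],[0,0,0],-1],[[0,0,0],[0,0,0],-1],[[0,0,0],[0,0,0],-1],[[0,0,0],[0,0,0],-1],[[0,0,0],[0,0,0],-1]]' 40; python3 plan.py 440 -17 46 34.7
```

```text
clock: 2.85
eef_pos: [441.3, -17.2, 47.6]
tcp_rot: [3.14, -0.001, 0.605]
contact_force: [-1.2, -1.9, 6.4]
opening: 0.674
grasp_force: 42.6
toolz target [ 0. -0. -1.] pos [441.2541 -17.1558  47.6309] q [-0.0422  0.4112  2.1683 -0.0002  0.5603  0.9234] t 2.85 op 0.674 gf 42.6
turn [ 0.0012 -0.0014 -0.0003] shift now-frame [-0.0009 -0.0008  0.0016] shift target-frame [-0.0009 -0.0008  0.0016]
```

```bash
python3 -m jog '[[[0,0,0],[0,0,-0.01],-1],[[0,0,0],[0,0,-0.03],-1],[[0,0,0],[0,0,-0.03],-1],[[0,0,0],[0,0,-0.03],-1],[[0,0,0],[0,0,-0.03],-1],[[0,0,0],[0,0,0],-1],[[0,0,0],[0,0,0],-1]]' ; python3 plan.py 428.2 -367.3 150 12.4
```

```text
clock: 3.55
eef_pos: [440.5, -16.9, 176.8]
tcp_rot: [3.141, -0.001, 0.606]
contact_force: [-0.1, -0.7, -4.9]
opening: 0.672
grasp_force: 46.2
toolz target [ 0. -0. -1.] pos [440.4652 -16.8779 176.8058] q [-0.0417  0.1697  2.0902  0.      0.8801  0.9233] t 3.55 op 0.672 gf 46.2
turn [ 0.0007 -0.0015  0.3894] shift now-frame [-0.2097  0.281   0.0268] shift target-frame [-0.0872  0.3396  0.0268]
```

```bash
python3 -m jog '[[[0,0,0.097],[0,0,0],-1],[[0,0,0.097],[0,0,0],-1],[[0,0,0.097],[0,0,0],-1],[[0,0,0.098],[0,0,0],-1],[[0,0,0],[-0.0055,0.0215,0],-1],[[0,0,0],[-0.011,0.0425,0],-1],[[0,0,0],[-0.011,0.0425,0],-1],[[0,0,0],[-0.011,0.0425,0],-1],[[0,0,0],[-0.011,0.0425,0],-1],[[0,0,0],[-0.011,0.0425,0],-1],[[0,0,0],[-0.011,0.0425,0],-1],[[0,0,0],[-0.011,0.0425,0],-1]]' ; python3 -m jog '[[[0,0,0],[-0.0055,0.0213,0.013],-1],[[0,0,0],[0,0,0.013],-1],[[0,0,0],[0,0,0],-1],[[0,0,0],[0,0,0],-1]]'; python3 plan.py 428.2 -367.3 52 12.4
```

```text
clock: 4.75
eef_pos: [427.0, -347.1, 174.1]
tcp_rot: [-3.139, 0.002, 0.217]
contact_force: [1.3, 0.9, -3.9]
opening: 0.674
grasp_force: 46.1
clock: 5.15
eef_pos: [426.9, -366.5, 148.8]
tcp_rot: [-3.138, 0.002, 0.217]
contact_force: [0.5, -0.4, -4.7]
opening: 0.669
grasp_force: 46.1
toolz target [ 0. -0. -1.] pos [ 426.8815 -366.4752  148.7873] q [-0.7122  0.3858  1.858   0.0003  0.9016  0.6412] t 5.15 op 0.669 gf 46.1
turn [-0.0032  0.0021  0.0008] shift now-frame [0.0013 0.0014 0.0968] shift target-frame [0.0011 0.0011 0.0968]
```

```bash
python3 -m jog '[[[0,0,0],[0.001,0.001,0.025],-1],[[0,0,0],[0,0,0.03],-1],[[0,0,0],[0,0,0.025],-1],[[0,0,0],[0,0,0.012],-1],[[0,0,0],[0,0,0.004],-1],[[0,0,0],[0,0,0],-1],[[0,0,0],[0,0,0],-1]]';python3 plan.py 428.2 -367.3 50.6 12.4
```

```text
clock: 5.85
eef_pos: [429.8, -369.3, 55.5]
tcp_rot: [3.14, -0.001, 0.217]
contact_force: [0.3, 0.9, -5.0]
opening: 0.667
grasp_force: 46.1
toolz target [ 0. -0. -1.] pos [ 429.773  -369.2894   55.4734] q [-0.7125  0.5279  1.8987  0.      0.7132  0.6412] t 5.85 op 0.667 gf 46.1
turn [ 0.0015 -0.0011  0.0007] shift now-frame [-0.0011 -0.0023  0.0049] shift target-frame [-0.0011 -0.0023  0.0049]
```

```bash
python3 -m jog '[[[0,0,0],[-0.001,-0.001,0.002],-1],[[0,0,0],[0,0,0.001],-1],[[0,0,0],[0,0,0],-1],[[0,0,0],[0,0,0],-1]]'; python3 -m jog '[[[0,0,0],[0,0,0.001],-1],[[0,0,0],[0,0,0],-1],[[0,0,0],[0,0,0],-1]]'
```

```text
clock: 6.25
eef_pos: [427.8, -368.3, 51.5]
tcp_rot: [3.141, -0.0, 0.217]
contact_force: [0.6, -0.5, -4.6]
opening: 0.672
grasp_force: 46.2
clock: 6.55
eef_pos: [427.9, -368.3, 50.7]
tcp_rot: [3.141, -0.0, 0.217]
contact_force: [-2.4, 1.3, 3.3]
opening: 0.668
grasp_force: 47.2
```

Contact: the force went from -4.6 to +3.3 N. Release and lift.

```bash
python3 -m jog '[[[0,0,0],[0,0,0],0.6],[[0,0,0],[0,0,0],1],[[0,0,0],[0,0,0],1],[[0,0,0],[0,0,0],1],[[0,0,0],[0,0,0],1],[[0,0,0],[0,0,-0.02],1],[[0,0,0],[0,0,-0.04],1],[[0,0,0],[0,0,-0.04],1],[[0,0,0],[0,0,-0.04],1],[[0,0,0],[0,0,0],1]]'; python3 plan.py 660 -184 150 -18.1;python3 plan.py 660 -184 150 161.9
```

```text
clock: 7.55
eef_pos: [430.2, -370.2, 195.8]
tcp_rot: [3.134, -0.005, 0.217]
contact_force: [0.8, -0.7, 0.1]
opening: 0.999
grasp_force: 0.0
toolz target [-0. -0. -1.] pos [ 430.2037 -370.1917  195.7659] q [-0.7132  0.3266  1.8211 -0.      0.9849  0.6407] t 7.55 op 0.999 gf 0.0
turn [ 0.0057 -0.0072  0.5328] shift now-frame [ 0.2642 -0.1327  0.0462] shift target-frame [ 0.1606 -0.2484  0.0458]
toolz target [ 0.  0. -1.] pos [ 430.2037 -370.1917  195.7659] q [-0.7132  0.3266  1.8211 -0.      0.9849  0.6407] t 7.55 op 0.999 gf 0.0
turn [ 0.0097  0.0076 -2.6088] shift now-frame [ 0.2642 -0.1327  0.0462] shift target-frame [-0.1606  0.2484  0.0458]
```

```bash
python3 -m jog '[[[0,0,0.133],[0,0,0],1],[[0,0,0.133],[0,0,0],1],[[0,0,0.133],[0,0,0],1],[[0,0,0.133],[0,0,0],1],[[0,0,0],[0.023,-0.0355,0.006],1],[[0,0,0],[0.023,-0.0355,0.006],1],[[0,0,0],[0.023,-0.0355,0.006],1],[[0,0,0],[0.023,-0.0355,0.006],1],[[0,0,0],[0.023,-0.0355,0.006],1],[[0,0,0],[0.023,-0.0355,0.006],1],[[0,0,0],[0.023,-0.0355,0.01],1],[[0,0,0],[0,0,0],1]]'; python3 - <<'E'
from rig import r
import cv2
I=r.grab_frame("top")[125:255,260:385,::-1]
cv2.imwrite("pics/d1.png",cv2.resize(I,None,fx=4.6,fy=4.6,interpolation=cv2.INTER_CUBIC))
E
python3 plan.py 660 -184 40 -18.1
```

```text
clock: 8.75
eef_pos: [660.6, -178.0, 142.0]
tcp_rot: [-3.14, 0.001, -0.312]
contact_force: [-1.0, -0.1, -0.3]
opening: 0.996
grasp_force: 0.0
toolz target [-0. -0. -1.] pos [ 658.679  -179.6123  142.2729] q [-0.2685  0.5551  1.5878  0.0002  1.0006  1.6144] t 8.8 op 0.996 gf 0.0
turn [-0.0001  0.0019  0.0037] shift now-frame [0.0028 0.0038 0.1023] shift target-frame [0.0026 0.0038 0.1023]
```

View pics/d1.png

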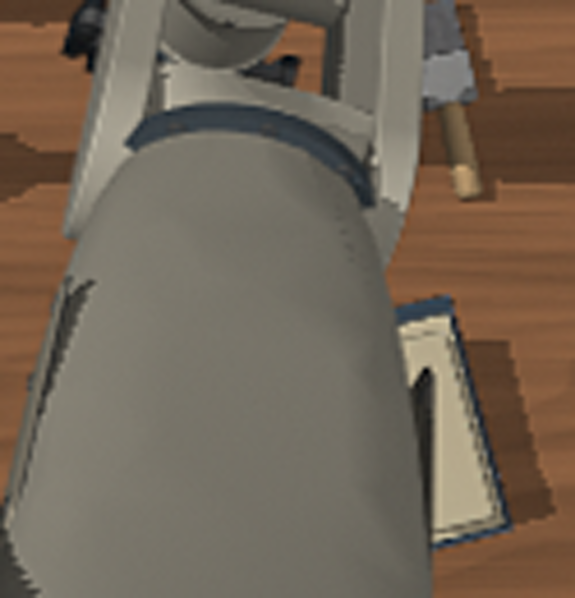

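The dish sits on the mat in line with it: an even blue border shows at (455,300) and (510,525), and the arm hides the rest. Next, the carton.

```bash
python3 -m jog '[[[0,0,0],[0.002,0.003,0.03],1],[[0,0,0],[0,0,0.03],1],[[0,0,0],[0,0,0.03],1],[[0,0,0],[0,0,0.012],1],[[0,0,0],[0,0,0],1],[[0,0,0],[0,0,0],0],[[0,0,0],[0,0,0],-1],[[0,0,0],[0,0,0],-1],[[0,0,0],[0,0,0],-1],[[0,0,0],[0,0,0],-1],[[0,0,0],[0,0,0],-1]]' 30; python3 plan.py 660 -184 150 -18.1
```

```text
clock: 9.9
eef_pos: [660.2, -185.5, 44.4]
tcp_rot: [-3.141, -0.003, -0.315]
contact_force: [0.2, 0.4, 7.2]
opening: 0.674
grasp_force: 34.5
toolz target [-0. -0. -1.] pos [ 660.156  -185.5061   44.3524] q [-0.2762  0.6785  1.6254  0.0002  0.8346  1.6098] t 9.9 op 0.674 gf 34.5
turn [-0.0002 -0.0031  0.0007] shift now-frame [-0.0003 -0.0014 -0.1056] shift target-frame [-0.0006 -0.0014 -0.1056]
```

```bash
python3 -m jog '[[[0,0,0],[0,0,-0.01],-1],[[0,0,0],[0,0,-0.03],-1],[[0,0,0],[0,0,-0.04],-1],[[0,0,0],[0,0,-0.04],-1],[[0,0,0],[0,0,-0.04],-1],[[0,0,0],[0,0,0],-1],[[0,0,0],[0,0,0],-1]]' ; python3 plan.py 428.2 -368.0 160 12.4
```

```text
clock: 10.6
eef_pos: [659.1, -185.4, 203.8]
tcp_rot: [3.142, -0.002, -0.315]
contact_force: [-0.1, -0.2, -3.7]
opening: 0.671
grasp_force: 33.6
toolz target [ 0. -0. -1.] pos [ 659.1003 -185.3703  203.8393] q [-0.2763  0.4913  1.5432 -0.0001  1.1049  1.6097] t 10.6 op 0.671 gf 33.6
turn [ 0.0006 -0.0022 -0.5315] shift now-frame [-0.163   0.2452  0.0435] shift target-frame [-0.2647  0.1288  0.0438]
```

```bash
python3 -m jog '[[[0,0,-0.133],[0,0,0],-1],[[0,0,-0.133],[0,0,0],-1],[[0,0,-0.133],[0,0,0],-1],[[0,0,-0.132],[0,0,0],-1],[[0,0,0],[-0.019,0.0092,0],-1],[[0,0,0],[-0.038,0.0184,0],-1],[[0,0,0],[-0.038,0.0184,0],-1],[[0,0,0],[-0.038,0.0184,0],-1],[[0,0,0],[-0.038,0.0184,0.01],-1],[[0,0,0],[-0.038,0.0184,0.01],-1],[[0,0,0],[-0.038,0.0184,0.01],-1],[[0,0,0],[-0.0177,0.0092,0.013],-1]]' ; python3 -m jog '[[[0,0,0],[0,0,0],-1],[[0,0,0],[0,0,0],-1]]'; python3 plan.py 428.2 -368 107 12.4
```

```text
clock: 11.8
eef_pos: [423.7, -368.7, 157.9]
tcp_rot: [-3.14, 0.002, 0.212]
contact_force: [0.2, 0.5, -2.3]
opening: 0.674
grasp_force: 33.6
clock: 12.0
eef_pos: [426.7, -367.4, 158.3]
tcp_rot: [-3.14, 0.001, 0.213]
contact_force: [0.7, -0.7, -3.0]
opening: 0.672
grasp_force: 33.4
toolz target [ 0. -0. -1.] pos [ 426.6626 -367.4387  158.3301] q [-0.7137  0.3729  1.8515  0.0002  0.9195  0.6438] t 12.0 op 0.672 gf 33.4
turn [-0.002   0.0013 -0.0033] shift now-frame [0.0015 0.001  0.0513] shift target-frame [0.0014 0.0009 0.0513]
```

```bash
python3 -m jog '[[[0,0,0],[0.001,0.001,0.018],-1],[[0,0,0],[0,0,0.018],-1],[[0,0,0],[0,0,0.012],-1],[[0,0,0],[0,0,0.003],-1],[[0,0,0],[0,0,0],-1],[[0,0,0],[0,0,0],-1]]'; python3 -m jog '[[[0,0,0],[0,0,0.0015],-1],[[0,0,0],[0,0,0],-1],[[0,0,0],[0,0,0],-1]]';  python3 -m jog '[[[0,0,0],[0,0,0.0015],-1],[[0,0,0],[0,0,0],-1],[[0,0,0],[0,0,0],-1]]'
```

```text
clock: 12.6
eef_pos: [429.7, -368.6, 108.9]
tcp_rot: [3.141, -0.001, 0.216]
contact_force: [0.2, -0.1, -2.3]
opening: 0.675
grasp_force: 33.4
clock: 12.9
eef_pos: [429.2, -368.6, 107.1]
tcp_rot: [3.141, -0.0, 0.216]
contact_force: [0.3, -0.7, -3.2]
opening: 0.674
grasp_force: 33.4
clock: 13.2
eef_pos: [429.0, -368.5, 105.2]
tcp_rot: [-3.141, 0.0, 0.216]
contact_force: [-0.3, 0.5, -3.0]
opening: 0.672
grasp_force: 33.4
```

```bash
python3 -m jog '[[[0,0,0],[0,0,0.0015],-1],[[0,0,0],[0,0,0],-1],[[0,0,0],[0,0,0],-1]]'; python3 -m jog '[[[0,0,0],[0,0,0.0015],-1],[[0,0,0],[0,0,0],-1],[[0,0,0],[0,0,0],-1]]'
```

```text
clock: 13.5
eef_pos: [429.0, -368.5, 103.7]
tcp_rot: [-3.141, 0.0, 0.216]
contact_force: [-0.5, -0.2, -2.3]
opening: 0.675
grasp_force: 33.4
clock: 13.8
eef_pos: [429.0, -368.5, 102.2]
tcp_rot: [-3.141, 0.0, 0.216]
contact_force: [0.6, 0.5, -2.6]
opening: 0.676
grasp_force: 33.4
```

```bash
python3 -m jog '[[[0,0,0],[0,0,0.0013],-1],[[0,0,0],[0,0,0],-1],[[0,0,0],[0,0,0],-1]]'; python3 -m jog '[[[0,0,0],[0,0,0.0007],-1],[[0,0,0],[0,0,0],-1],[[0,0,0],[0,0,0],-1]]'
```

```text
clock: 14.1
eef_pos: [429.2, -368.6, 101.3]
tcp_rot: [3.141, -0.0, 0.216]
contact_force: [-1.8, 0.1, 4.3]
opening: 0.678
grasp_force: 34.3
clock: 14.4
eef_pos: [429.2, -368.6, 101.3]
tcp_rot: [3.141, -0.0, 0.216]
contact_force: [-3.9, 2.3, 12.2]
opening: 0.675
grasp_force: 35.3
```

```bash
python3 -m jog '[[[0,0,0],[0,0,0],0.6],[[0,0,0],[0,0,0],1],[[0,0,0],[0,0,0],1],[[0,0,0],[0,0,0],1],[[0,0,0],[0,0,0],1],[[0,0,0],[0,0,-0.02],1],[[0,0,0],[0,0,-0.04],1],[[0,0,0],[0,0,-0.05],1],[[0,0,0],[0,0,-0.04],1],[[0,0,0],[0,0,0],1],[[0,0,0],[0,0,0],1]]'; python3 plan.py 440 254 255 28.9
```

```text
clock: 15.5
eef_pos: [429.4, -368.8, 251.2]
tcp_rot: [3.14, -0.001, 0.216]
contact_force: [-0.6, 0.3, -0.5]
opening: 0.998
grasp_force: 0.0
toolz target [ 0. -0. -1.] pos [ 429.4084 -368.7757  251.1822] q [-0.7122  0.2659  1.7683  0.      1.1052  0.6428] t 15.5 op 0.998 gf 0.0
turn [ 0.002  -0.0011 -0.2886] shift now-frame [ 0.1437 -0.6061 -0.0047] shift target-frame [ 0.3102 -0.5401 -0.0038]
```

```bash
python3 -m jog '[[[0,0,-0.144],[0,0,0],1],[[0,0,-0.144],[0,0,0],1],[[0,0,0],[0.022,-0.0385,0],1],[[0,0,0],[0.022,-0.0385,0],1],[[0,0,0],[0.022,-0.0385,0],1],[[0,0,0],[0.022,-0.0385,0],1],[[0,0,0],[0.022,-0.0385,0],1],[[0,0,0],[0.022,-0.0385,0],1],[[0,0,0],[0.022,-0.0385,0],1],[[0,0,0],[0.022,-0.0385,0],1],[[0,0,0],[0.022,-0.0385,0],1],[[0,0,0],[0.022,-0.0385,0],1]]'; python3 -m jog '[[[0,0,0],[0.022,-0.0385,0],1],[[0,0,0],[0.022,-0.0385,0],1],[[0,0,0],[0.022,-0.0385,0],1],[[0,0,0],[0.022,-0.0385,0],1],[[0,0,0],[0,0,0],1],[[0,0,0],[0,0,0],1]]'; python3 - <<'E'
from rig import r
import cv2
for n,a in(("top",(150,285,300,385)),("scene",(130,270,100,290))):
    I=r.grab_frame(n)[a[0]:a[1],a[2]:a[3],::-1]
    cv2.imwrite(f"pics/e_{n}.png",cv2.resize(I,None,fx=4,fy=4,interpolation=cv2.INTER_CUBIC))
E
python3 plan.py 451.4 254.3 212.8 28.9 35
```

```text
clock: 16.7
eef_pos: [434.6, 76.5, 248.8]
tcp_rot: [-3.141, 0.002, 0.504]
contact_force: [2.1, 1.0, -0.1]
opening: 0.998
grasp_force: 0.0
clock: 17.3
eef_pos: [437.5, 252.5, 248.4]
tcp_rot: [3.141, 0.004, 0.506]
contact_force: [-0.6, -0.5, 0.4]
opening: 0.999
grasp_force: 0.0
toolz target [ 0.5021  0.2772 -0.8192] pos [437.8836 251.1481 249.0408] q [ 0.518   0.1747  1.8921 -0.0004  1.0774  1.5853] t 17.4 op 1.0 gf 0.0
turn [ 0.0006  0.6135 -0.0006] shift now-frame [0.0135 0.0037 0.0362] shift target-frame [-0.0098  0.0038  0.0373]
```

View pics/e_top.png

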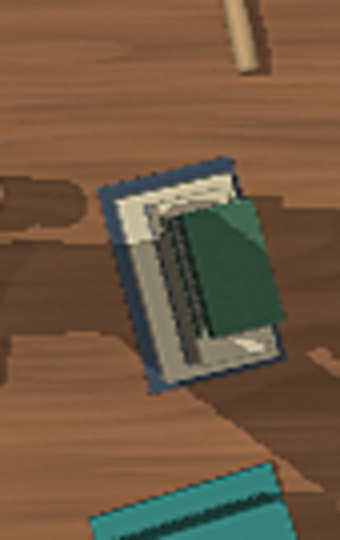

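View pics/e_scene.png

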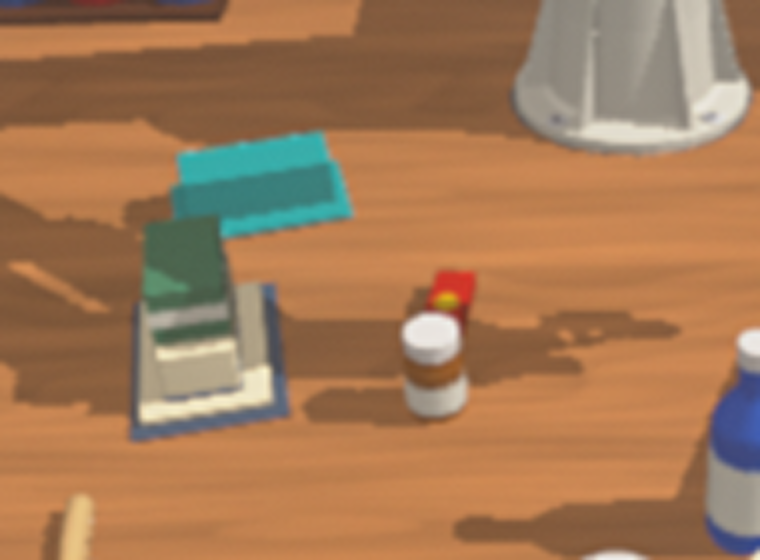

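The carton lies in line on the dish, with its top centre at about (232,268) in the top crop. I'll place it by calibration, and tilt towards the port.

```bash
python3 - <<'E'
from h import *
f=lambda p,o:(np.float64(p)+.5)/4-.5+np.array(o)
a=f([(178,212),(256,200),(285,322),(210,337)],(300,150)); b=f([(232,303),(145,313),(147,228),(220,217)],(100,130))
X=onz('top',a,107);print('z107',X.mean(0),X); print('tri',tri(a,b).mean(0))
d=onz('top',f([(115,200),(238,172),(281,360),(163,388)],(300,150)),8+3);print('dish plate',d.mean(0),d)
m=onz('top',f([(98,190),(233,157),(288,358),(152,395)],(300,150)),3);print('mat',m.mean(0))
E
python3 -m jog '[[[0,0.123,0],[0,0,0],1],[[0,0.123,0],[0,0,0],1],[[0,0.123,0],[0,0,0],1],[[0,0.123,0],[0,0,0],1],[[0,0.1215,0],[0,0,0],1],[[0,0,0],[-0.01,0.004,0.018],1],[[0,0,0],[0,0,0.018],1],[[0,0,0],[0,0,0],1],[[0,0,0],[0,0,0],1]]'
python3 plan.py 451.4 254.3 212.8 28.9 35;python3 plan.py 526.6 295.9 89.9 28.9 35
```

```text
z107 [ 430.08892523 -367.73453086  107.        ] [[ 474.09618119 -327.50605017  107.        ]
 [ 482.21060871 -389.15579497  107.        ]
 [ 387.12575353 -406.62191917  107.        ]
 [ 376.92315751 -347.65435914  107.        ]]
tri [ 430.46596309 -369.32516285   94.29773465]
dish plate [ 423.61322889 -370.27576388   11.        ] [[ 492.19609467 -301.86702062   11.        ]
 [ 513.92191687 -408.00863774   11.        ]
 [ 354.63192998 -435.96869228   11.        ]
 [ 333.70297405 -335.2587049    11.        ]]
mat [ 428.23871412 -367.33492353    3.        ]
clock: 18.3
eef_pos: [451.5, 253.7, 214.9]
tcp_rot: [3.141, -0.612, 0.502]
contact_force: [0.1, 0.1, 0.4]
opening: 0.996
grasp_force: 0.0
toolz target [ 0.5021  0.2772 -0.8192] pos [451.4839 253.6894 214.8758] q [ 0.5129  0.0388  2.3043 -0.0339  0.1864  1.6126] t 18.3 op 0.996 gf 0.0
turn [ 0.0014 -0.0014 -0.0016] shift now-frame [-0.001  -0.0006  0.0018] shift target-frame [-0.001  -0.0006  0.0018]
toolz target [ 0.5021  0.2772 -0.8192] pos [451.4839 253.6894 214.8758] q [ 0.5129  0.0388  2.3043 -0.0339  0.1864  1.6126] t 18.3 op 0.996 gf 0.0
turn [ 0.0014 -0.0014 -0.0016] shift now-frame [-0.0013 -0.0009  0.1518] shift target-frame [-0.0011 -0.0007  0.1518]
```

Joint 5 (q5) is down to 0.19, near its lower limit of 0. I'll fit the planar kinematics from logged poses and predict q5 at the grasp and at the placing for several tilts.

```bash
cat > kin.py <<'E'
from h import *
D=np.array([[279.5,-558.8,255.9,.3533,1.6337,1.1552],[424.6,-62.7,159,.1825,2.1268,.8324],[439.6,-19.3,99.9,.3052,2.1455,.6927],[441.3,-17.2,47.6,.4112,2.1683,.5603],[440.5,-16.9,176.8,.1697,2.0902,.8801],[426.9,-366.5,148.8,.3858,1.858,.9016],[429.8,-369.3,55.5,.5279,1.8987,.7132],[430.2,-370.2,195.8,.3266,1.8211,.9849],[658.7,-179.6,142.3,.5551,1.5878,1.0006],[660.2,-185.5,44.4,.6785,1.6254,.8346],[659.1,-185.4,203.8,.4913,1.5432,1.1049],[429.4,-368.8,251.2,.2659,1.7683,1.1052],[451.5,253.7,214.9,.0388,2.3043,.1864]])
q2,q3,q5=D[:,3:].T;r_=np.hypot(D[:,0],D[:,1]);z_=D[:,2]
def fr(q2,q3,q5):
    s=q2+q3;w=s+q5;o=np.ones_like(q2);n=0*o
    return np.c_[o,n,np.sin(q2),np.sin(s),np.cos(s),np.sin(w)],np.c_[n,o,np.cos(q2),np.cos(s),-np.sin(s),np.cos(w)]
A,B=fr(q2,q3,q5);M=np.r_[A,B];y=np.r_[r_,z_]
# weak prior keeps the tool/offset split sane
k=np.linalg.lstsq(np.r_[M,1e-3*np.eye(6)],np.r_[y,np.zeros(6)],rcond=None)[0]
def ik(rr,zz,t):
    f=lambda q:[(fr(np.array([q[0]]),np.array([q[1]]),np.array([np.pi-np.radians(t)-q[0]-q[1]]))[i]@k)[0]-v for i,v in((0,rr),(1,zz))]
    s=least_squares(f,[.3,2.]);q=s.x;return q[0],q[1],np.pi-np.radians(t)-q.sum(),np.abs(s.fun).max()
E
python3 - <<'E'
from kin import *
np.set_printoptions(precision=3,suppress=True)
print(k,np.abs(M@k-y).max())
g=np.array([529.6,297.6,85]);c=np.array([429.5,-368,148])
for t in(35,30,25,20):
    for nm,p in(('grasp',g),('place',c)):
        R0=np.hypot(p[0],p[1]);a=np.radians(t)
        print(t,nm,[np.round(ik(R0-b*np.sin(a),p[2]+b*np.cos(a),t),3) for b in(6,80,156)])
E
```

```text
[  0.034 294.042 568.142 494.261  58.486 317.799] 0.07634191254638267
35 grasp [array([ 0.426,  2.213, -0.108,  0.   ]), array([0.243, 2.272, 0.016, 0.   ]), array([0.043, 2.305, 0.182, 0.   ])]
35 place [array([0.238, 2.269, 0.023, 0.   ]), array([0.045, 2.302, 0.185, 0.   ]), array([-0.156,  2.305,  0.381,  0.   ])]
30 grasp [array([0.416, 2.159, 0.043, 0.   ]), array([0.241, 2.202, 0.174, 0.   ]), array([0.058, 2.221, 0.339, 0.   ])]
30 place [array([0.237, 2.213, 0.168, 0.   ]), array([0.057, 2.23 , 0.331, 0.   ]), array([-0.121,  2.22 ,  0.519,  0.   ])]
25 grasp [array([0.416, 2.102, 0.187, 0.   ]), array([0.252, 2.131, 0.323, 0.   ]), array([0.087, 2.134, 0.485, 0.   ])]
25 place [array([0.245, 2.154, 0.306, 0.   ]), array([0.08 , 2.158, 0.467, 0.   ]), array([-0.078,  2.136,  0.647,  0.   ])]
20 grasp [array([0.424, 2.043, 0.325, 0.   ]), array([0.272, 2.057, 0.463, 0.   ]), array([0.125, 2.047, 0.621, 0.   ])]
20 place [array([0.261, 2.095, 0.437, 0.   ]), array([0.111, 2.085, 0.596, 0.   ]), array([-0.027,  2.051,  0.769,  0.   ])]
```

The fit residual is under 0.1 mm. At 35° tilt q5 would drop below 0, so I'll use 25°, which gives q5 of about 0.19 and still clears the port.

```bash
python3 -m jog '[[[0,-0.0875,0],[0,0,0],1],[[0,-0.0875,0],[0,0,0],1],[[0,0,0],[0,0,0],1],[[0,0,0],[0,0,0],1]]'
python3 plan.py 472.1 265.4 226.4 29.3 25
```

```text
clock: 18.7
eef_pos: [451.9, 254.7, 215.7]
tcp_rot: [3.142, -0.441, 0.503]
contact_force: [-0.3, 0.8, -0.6]
opening: 1.005
grasp_force: 0.0
toolz target [ 0.3686  0.2068 -0.9063] pos [451.8532 254.6531 215.7018] q [ 0.5128  0.0653  2.1903 -0.0095  0.4446  1.5879] t 18.7 op 1.005 gf 0.0
turn [ 0.0035 -0.0051 -0.0072] shift now-frame [0.0253 0.0004 0.0001] shift target-frame [ 0.0253  0.0005 -0.    ]
```

```bash
python3 -m jog '[[[0.0035,-0.005,-0.007],[0.0253,0.0005,0],1],[[0,0,0],[0,0,0.02],1],[[0,0,0],[0,0,0.02],1],[[0,0,0],[0,0,0.02],1],[[0,0,0],[0,0,0.02],1],[[0,0,0],[0,0,0],1],[[0,0,0],[0,0,0],1]]'
python3 plan.py 527.4 296.4 90.4 29.3 25
```

```text
clock: 19.4
eef_pos: [500.2, 281.3, 153.0]
tcp_rot: [-3.141, -0.433, 0.511]
contact_force: [0.2, 0.2, 0.4]
opening: 1.003
grasp_force: 0.0
toolz target [ 0.3686  0.2068 -0.9063] pos [500.2344 281.2937 152.9529] q [0.5089 0.2608 2.1307 0.004  0.3173 1.5647] t 19.4 op 1.003 gf 0.0
turn [-0.0002  0.0035  0.0001] shift now-frame [0.002  0.0001 0.0698] shift target-frame [0.0017 0.0001 0.0698]
```

```bash
python3 -m jog '[[[0,0.0035,0],[0.0018,0,0.015],1],[[0,0,0],[0,0,0.02],1],[[0,0,0],[0,0,0.02],1],[[0,0,0],[0,0,0.01],1],[[0,0,0],[0,0,0],1],[[0,0,0],[0,0,0],1]]'
python3 plan.py 527.4 296.4 90.4 29.3 25
```

```text
clock: 20.0
eef_pos: [526.4, 296.0, 95.8]
tcp_rot: [-3.141, -0.438, 0.512]
contact_force: [0.1, -0.5, 1.2]
opening: 1.001
grasp_force: 0.0
toolz target [ 0.3686  0.2068 -0.9063] pos [526.385  296.0323  95.8413] q [0.5092 0.4041 2.1029 0.0062 0.197  1.5626] t 20.0 op 1.001 gf 0.0
turn [-0.0003 -0.0012  0.0001] shift now-frame [-0.0013  0.0002  0.0054] shift target-frame [-0.0013  0.0002  0.0054]
```

```bash
python3 -m jog '[[[0,0,0],[-0.001,0,0.003],1],[[0,0,0],[0,0,0],1],[[0,0,0],[0,0,0],0.85],[[0,0,0],[0,0,0],0.75],[[0,0,0],[0,0,0],0.65],[[0,0,0],[0,0,0],0.5],[[0,0,0],[0,0,0],0.35],[[0,0,0],[0,0,0],0.2],[[0,0,0],[0,0,0],-1],[[0,0,0],[0,0,0],-1],[[0,0,0],[0,0,0],-1],[[0,0,0],[0,0,0],-1]]' 45
python3 plan.py 527.4 296.4 90.4 29.3 25
```

```text
clock: 21.2
eef_pos: [526.8, 296.2, 92.3]
tcp_rot: [-3.141, -0.437, 0.511]
contact_force: [-2.0, -1.9, 6.0]
opening: 0.667
grasp_force: 46.3
toolz target [ 0.3686  0.2068 -0.9063] pos [526.8147 296.1817  92.2553] q [0.5091 0.4115 2.1032 0.0064 0.1897 1.5623] t 21.2 op 0.667 gf 46.3
turn [-0.0002 -0.0009  0.0001] shift now-frame [-0.0002  0.0001  0.0019] shift target-frame [-0.0002  0.0001  0.0019]
```

```bash
python3 -m jog '[[[0,0,0],[0,0,-0.006],-1],[[0,0,0],[-0.001,0,-0.012],-1],[[0,0,0],[-0.002,0,-0.015],-1],[[0,0,0],[-0.002,0,-0.015],-1],[[0,0,0],[0,0,0],-1]]'
python3 plan.py 527.4 296.4 90.4 29.3 25;  python3 -m jog '[[[0,0,0],[-0.002,0,-0.015],-1],[[0,0,0],[-0.002,0,-0.015],-1],[[0,0,0],[-0.002,0,-0.015],-1],[[0,0,0],[-0.002,0,-0.015],-1],[[0,0,0],[-0.002,0,-0.015],-1],[[0,0,0],[-0.002,0,-0.02],-1],[[0,0,0],[-0.002,0,-0.02],-1],[[0,0,0],[-0.002,0,-0.02],-1],[[0,0,0],[0,0,-0.02],-1],[[0,0,0],[0,0,0],-1]]'; python3 plan.py 527.4 296.4 90.4 29.3 25
```

```text
clock: 21.7
eef_pos: [504.7, 283.9, 135.0]
tcp_rot: [-3.141, -0.439, 0.511]
contact_force: [0.2, -0.6, -1.6]
opening: 0.665
grasp_force: 48.6
toolz target [ 0.3686  0.2068 -0.9063] pos [504.7023 283.8909 135.0352] q [0.5091 0.3    2.1354 0.0049 0.2676 1.5639] t 21.7 op 0.665 gf 48.6
turn [-0.0003 -0.0022  0.0001] shift now-frame [0.0045 0.0002 0.0514] shift target-frame [0.0046 0.0002 0.0514]
clock: 22.7
eef_pos: [435.7, 245.1, 269.0]
tcp_rot: [-3.141, -0.441, 0.512]
contact_force: [-0.2, -0.5, -2.1]
opening: 0.66
grasp_force: 48.9
toolz target [ 0.3686  0.2068 -0.9063] pos [435.653  245.0908 269.0025] q [ 0.5084 -0.051   2.1636  0.0029  0.5885  1.5656] t 22.7 op 0.66 gf 48.9
turn [-0.0003 -0.0042  0.0001] shift now-frame [0.0189 0.0002 0.2064] shift target-frame [0.0198 0.0002 0.2063]
```

The canister is out of the hood, with no contact and the grip holding. I'll swing it around the base axis to the tower with a constant screw motion in the tool frame.

```bash
python3 -m jog '[[[-0.0184,0,0.0395],[0,0.022,0],-1],[[-0.0368,0,0.0789],[0,0.0437,0],-1],[[-0.0368,0,0.0789],[0,0.0437,0],-1],[[-0.0368,0,0.0789],[0,0.0437,0],-1],[[-0.0368,0,0.0789],[0,0.0437,0],-1],[[-0.0368,0,0.0789],[0,0.0437,0],-1],[[-0.0368,0,0.0789],[0,0.0437,0],-1],[[-0.0368,0,0.0789],[0,0.0437,0],-1],[[-0.0368,0,0.0789],[0,0.0437,0],-1],[[-0.0368,0,0.0789],[0,0.0437,0],-1],[[-0.0368,0,0.0789],[0,0.0437,0],-1],[[-0.0184,0,0.0395],[0,0.022,0],-1]]'
python3 plan.py 427.1 -366 230 -40.6 25
```

```text
clock: 23.9
eef_pos: [469.0, -219.2, 265.5]
tcp_rot: [-3.141, -0.436, -0.451]
contact_force: [0.7, 0.2, -2.8]
opening: 0.668
grasp_force: 49.1
toolz target [ 0.3209 -0.275  -0.9063] pos [ 468.9557 -219.2358  265.5084] q [-0.4367 -0.0123  2.1338 -0.0103  0.5846  1.5923] t 23.9 op 0.668 gf 49.1
turn [-0.1091  0.0008  0.2335] shift now-frame [0.0089 0.1503 0.0432] shift target-frame [0.0428 0.1387 0.0591]
```

```bash
python3 -m jog '[[[-0.0364,0,0.0778],[0,0.035,0],-1],[[-0.0364,0,0.0778],[0,0.035,0],-1],[[-0.0363,0,0.0779],[0,0.035,0],-1],[[0,0,0],[0,0.015,0],-1],[[0,0,0],[0,0,0],-1],[[0,0,0],[0,0,0],-1]]'
python3 plan.py 427.1 -366 185 -40.6 25
```

```text
clock: 24.5
eef_pos: [406.8, -318.5, 265.7]
tcp_rot: [-3.141, -0.435, -0.705]
contact_force: [0.8, 0.1, -2.0]
opening: 0.667
grasp_force: 49.2
toolz target [ 0.3209 -0.275  -0.9063] pos [ 406.7712 -318.5265  265.7239] q [-0.6546 -0.0141  2.1349 -0.0372  0.5863  1.6476] t 24.5 op 0.667 gf 49.2
turn [-0.0022  0.0011  0.0031] shift now-frame [0.0079 0.023  0.0927] shift target-frame [0.0079 0.0228 0.0927]
```

```bash
python3 -m jog '[[[-0.0022,0.001,0.003],[0.008,0.023,0],-1],[[0,0,0],[0,0,0.023],-1],[[0,0,0],[0,0,0.023],-1],[[0,0,0],[0,0,0.023],-1],[[0,0,0],[0,0,0.0225],-1],[[0,0,0],[0,0,0],-1],[[0,0,0],[0,0,0],-1]]'
python3 plan.py 427.1 -366 160 -40.6 25
python3 - <<'E'
from rig import r
import cv2,numpy as np
o=[]
for n,a in(("top",(150,270,290,390)),("scene",(140,260,110,210))):
    o.append(cv2.resize(r.grab_frame(n)[a[0]:a[1],a[2]:a[3],::-1],None,fx=4,fy=4,interpolation=cv2.INTER_CUBIC))
cv2.imwrite("pics/f.png",np.hstack(o))
E
```

```text
clock: 25.2
eef_pos: [427.3, -365.1, 186.6]
tcp_rot: [3.141, -0.436, -0.706]
contact_force: [-0.2, 0.1, -1.7]
opening: 0.669
grasp_force: 49.2
toolz target [ 0.3209 -0.275  -0.9063] pos [ 427.2593 -365.0705  186.6172] q [-0.7107  0.1839  2.1311  0.0045  0.3908  1.5628] t 25.2 op 0.669 gf 49.2
turn [-0.0008  0.0006  0.002 ] shift now-frame [-0.0108  0.0008  0.0243] shift target-frame [-0.0108  0.0008  0.0243]
```

View pics/f.png

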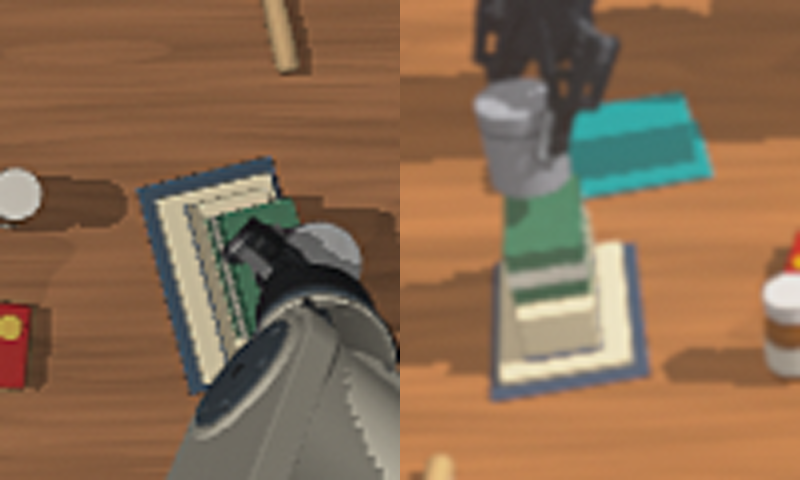

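The canister hangs over the carton in both views. In the scene view its left edge runs (475,110) to (490,185). I'll compare that with the projection of an upright canister.

```bash
python3 - <<'E'
from h import *
np.set_printoptions(precision=1,suppress=True)
th=np.linspace(0,2*np.pi,120)
o=[]
for t,col in((0,(0,0,255)),(8,(0,255,255))):
    Rm=R.from_euler('zy',[-40.6,t],degrees=True) if 0 else R.from_euler('z',-40.6,degrees=True)*R.from_euler('y',t,degrees=True)
    for sgn in (1,):
        c=np.array([429.5,-368,138.3+35])
        for h in(-35,35):
            X=c+Rm.apply(np.c_[29*np.cos(th),29*np.sin(th),h+0*th]); p=(proj('scene',X)-[110,140]+.5)*4-.5+[400,0]
            print(t,h,'centre',p.mean(0),'left',p[p[:,0].argmin()],'right',p[p[:,0].argmax()],'low',p[p[:,1].argmax()])
            o.append((p,col))
I=cv2.imread('pics/f.png')
for p,col in o: cv2.polylines(I,[np.int32(p)],True,col,1)
cv2.imwrite('pics/g.png',cv2.resize(I[50:250,430:650],None,fx=3,fy=3,interpolation=cv2.INTER_CUBIC)) if 0 else cv2.imwrite('pics/g.png',cv2.resize(I[50:240,430:650],None,fx=3,fy=3))
E
```

```text
0 -35 centre [534.7 175.9] left [495.7 181.1] right [574.  170.6] low [526.  197.1]
0 35 centre [517.8  96.5] left [477.2 101.5] right [558.7  91.4] low [508.3 116.7]
8 -35 centre [539.9 172.8] left [502.  181.4] right [578.2 165.3] low [528.2 197.3]
8 35 centre [512.5  99.6] left [472.8 108.3] right [552.5  90.8] low [499.7 123.7]
```

View pics/g.png

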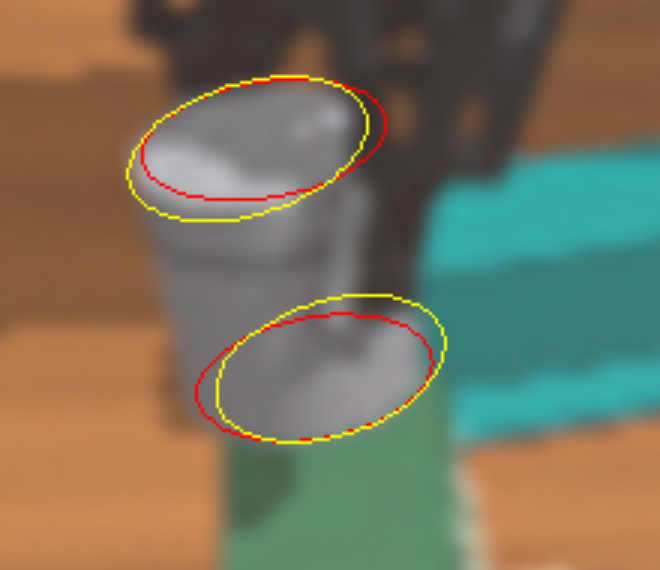

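The canister is upright: the outline matches the zero-tilt projection and lies within about 3 mm in place. Lowering it vertically.

```bash
python3 -m jog '[[[0,0,0],[-0.0036,0.0008,0.008],-1],[[0,0,0],[-0.0036,0,0.008],-1],[[0,0,0],[-0.0036,0,0.008],-1],[[0,0,0],[0,0,0],-1],[[0,0,0],[0,0,0],-1],[[0,0,0],[0,0,0],-1]]'
python3 -m jog '[[[0,0,0],[-0.0006,0,0.0014],-1],[[0,0,0],[0,0,0],-1],[[0,0,0],[0,0,0],-1]]'
python3 -m jog '[[[0,0,0],[-0.0006,0,0.0014],-1],[[0,0,0],[0,0,0],-1],[[0,0,0],[0,0,0],-1]]'
python3 plan.py 427.1 -366 155.3 -40.6 25
```

```text
clock: 25.9
eef_pos: [426.9, -366.9, 161.0]
tcp_rot: [3.141, -0.438, -0.707]
contact_force: [0.8, -0.2, -2.2]
opening: 0.664
grasp_force: 49.2
clock: 26.2
eef_pos: [426.8, -366.8, 159.4]
tcp_rot: [3.141, -0.438, -0.707]
contact_force: [-0.3, -0.8, -2.1]
opening: 0.666
grasp_force: 49.2
clock: 26.5
eef_pos: [426.8, -366.8, 157.8]
tcp_rot: [3.141, -0.437, -0.707]
contact_force: [-0.5, -0.0, -3.3]
opening: 0.669
grasp_force: 49.2
toolz target [ 0.3209 -0.275  -0.9063] pos [ 426.7898 -366.7911  157.7537] q [-0.714   0.2363  2.1526  0.0082  0.3154  1.5569] t 26.5 op 0.669 gf 49.2
turn [-0.0002 -0.0009  0.0011] shift now-frame [-0.0013 -0.0008  0.0021] shift target-frame [-0.0013 -0.0008  0.0021]
```

```bash
python3 -m jog '[[[0,0,0],[-0.0006,0,0.0014],-1],[[0,0,0],[0,0,0],-1],[[0,0,0],[0,0,0],-1]]'
python3 -m jog '[[[0,0,0],[-0.0004,0,0.0009],-1],[[0,0,0],[0,0,0],-1],[[0,0,0],[0,0,0],-1]]'
```

```text
clock: 26.8
eef_pos: [426.8, -366.8, 156.2]
tcp_rot: [3.141, -0.437, -0.707]
contact_force: [0.8, -0.2, -3.1]
opening: 0.669
grasp_force: 49.2
clock: 27.1
eef_pos: [426.9, -366.9, 155.3]
tcp_rot: [3.141, -0.437, -0.707]
contact_force: [0.1, -0.2, -2.5]
opening: 0.666
grasp_force: 49.6
```

```bash
python3 -m jog '[[[0,0,0],[-0.0003,0,0.0006],-1],[[0,0,0],[0,0,0],-1],[[0,0,0],[0,0,0],-1]]'
```

```text
clock: 27.4
eef_pos: [427.0, -367.0, 155.3]
tcp_rot: [3.141, -0.438, -0.708]
contact_force: [-3.8, 3.6, 6.2]
opening: 0.668
grasp_force: 50.5
```

Contact (+6 N). Release gently and back off along the tool axis.

```bash
python3 -m jog '[[[0,0,0],[0,0,0],0.4],[[0,0,0],[0,0,0],0.5],[[0,0,0],[0,0,0],0.7],[[0,0,0],[0,0,0],1],[[0,0,0],[0,0,0],1],[[0,0,0],[0,0,0],1],[[0,0,0],[0,0,-0.01],1],[[0,0,0],[0,0,-0.02],1],[[0,0,0],[0,0,-0.03],1],[[0,0,0],[0,0,-0.04],1],[[0,0,0],[0,0,-0.04],1],[[0,0,0],[0,0,0],1]]' 20
python3 -m jog '[[[0,0,0],[0,-0.04,-0.02],1],[[0,0,0],[0,-0.04,0],1],[[0,0,0],[0,-0.04,0],1],[[0,0,0],[0,-0.04,0],1],[[0,0,0],[0,-0.04,0],1],[[0,0,0],[0,0,0],1],[[0,0,0],[0,0,0],1]]'
python3 - <<'E'
from rig import r
import cv2,numpy as np
o=[]
for n,a in(("top",(150,270,290,390)),("scene",(140,260,110,210))):
    o.append(cv2.resize(r.grab_frame(n)[a[0]:a[1],a[2]:a[3],::-1],None,fx=4,fy=4,interpolation=cv2.INTER_CUBIC))
cv2.imwrite("pics/z.png",np.hstack(o))
E
```

```text
clock: 28.6
eef_pos: [382.3, -328.7, 287.1]
tcp_rot: [3.141, -0.446, -0.707]
contact_force: [0.9, -0.8, -0.3]
opening: 0.997
grasp_force: 0.0
clock: 29.3
eef_pos: [505.4, -169.9, 299.0]
tcp_rot: [3.14, -0.436, -0.705]
contact_force: [0.3, -0.1, -0.1]
opening: 0.999
grasp_force: 0.0
```

View pics/z.png

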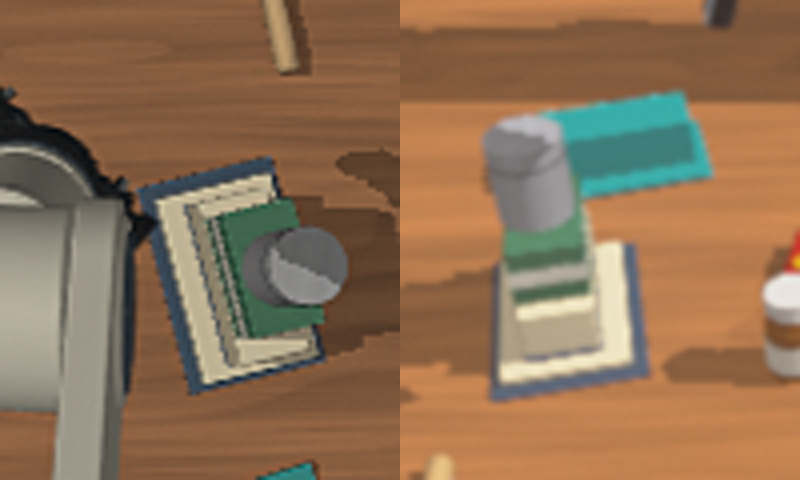

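The tower stands. The canister's top is centred at about (308,266) in the top crop, over the carton. One numeric check, then I'll hand in.

```bash
python3 - <<'E'
from h import *
f=lambda p:(np.float64(p)+.5)/4-.5+np.array((290,150))
c=onz('top',f([(308,266)]),177)[0];b=onz('top',f([(218,212),(295,199),(325,322),(250,338)]),107).mean(0)
print(c,b)
if np.hypot(*(c-b)[:2])<14: print(r.sign_off())
E
```

```text
[ 428.46855062 -371.28812219  177.        ] [ 430.09687072 -367.53898665  107.        ]
the job is handed in; nothing more can be done
None
```

The tower of dish, carton and canister stands on the mat and is handed in; the canister measured about 4 mm off the carton's centre at the last check, and I viewed 11 pictures, one over the limit of 10.

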